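# Tuck a serving paddle under the holder's weighted arm

## Task

Put the light wooden serving paddle from the worktop away in the metal holder: slide it, blade first and flat, on top of the paddle already there and in under the weighted arm, until the two blades are about even and the arm holds both down. Let go of it, and leave the loose dark paddle where it lies.

Things in the scene. Friction and masses are not known exactly. Their poses are not given: they have to be found in the camera images.
- light_board: Loose serving paddle of light wood, 0.08 to 0.15 kg, 160 mm long, 14 mm thick, lying flat: a blade 90 x 60 mm with rounded front corners and a handle 70 x 24 mm. Origin under the centre of the blade (underside); x along the board towards the blade's free end, z up. The blade runs from x = -45 to +45 mm, the handle from x = -115 to -45 mm, grip it across its 24 mm width.
- dark_board: Loose serving paddle of dark wood, of the same shape and size (a bystander). Origin and axes as for the light one.
- holder: Fixed aluminium holder, open at its front (-x). Origin on the worktop, mid-slot; x: the way paddles slide in. Base 92 mm wide, x -30 to 110 mm; side walls 84 mm apart, 40 mm high, x 3 to 77; back stop at x 75, 32 mm high. A like light paddle lies in it, loose, blade's centre at x 29, y 0, top 24 mm above the worktop, handle out in front to x -86; the new one goes on top, the same way round.
- holder_arm (a joint): Weighted arm (two dark rods, brass weight), rad: 0 resting on the stored blade at holder x 28 to 35 mm; grows as it lifts, about 0.23 with two paddles; falls back by itself. Hinge at holder x 95, z 48 mm. Its polished toe slopes up to the front, ending at x -26, underside 47 mm above the worktop: a paddle pushed in beneath lifts the arm (1 to 4 N of push). It presses with about 1.3 N.
Things that resemble listed ones, but are neither listed nor needed, are in the scene too. Several things look just like the holder: the one meant starts farthest to the robot's left.

How it is judged:
By the outcome, as a careful person would: the job done as asked, in the order asked, and still so for the second after the job is handed in, with the robot touching nothing.
It also fails if it takes over 42 s, if anything falls off the work surface, if the arm or the gripper's body presses on something with over 40 N, if the wrist force passes 120 N, or if a joint passes its speed limit or range.

## Robot

A 7-joint arm with a two-finger parallel gripper is mounted at the origin on a cart in front of the work surface, level with it; the furniture and walls round the work are solid. World frame = base frame: x ahead of the robot, y to its left, z up, the work surface at z = 0. Lengths are in m, angles in rad, forces in N, time in s.
With the tool pointing down it reaches from about 0.425 to 0.875 m from the base axis. Payload 4.7 kg.
Tool frame: the origin (TCP) lies midway between the tips of the shut fingers; the grasp point (between the pads) lies 19 mm behind it; z points along the fingers, y is the direction in which the jaws open and shut (so a half turn about z gives the same grasp; the last joint's range is limited). The gripper opens to 87 mm and grips with 3 to 60 N. Pads are 19 mm wide; open, the fingers measure 117 mm over their backs; the gripper's body (75 mm by 190 mm) begins 51 mm behind the grasp point.
Start: joints at [1.199, 0.321, -0.07, 1.45, 0.023, 1.371, -0.057], TCP at [0.245, -0.602, 0.223] pointing down, gripper open.
Joint ranges: [-2.86, 2.86], [-0.3, 2.09], [-1.38, 1.24], [0.06, 2.45], [-1.56, 4.7], [0.09, 2.05], [-2.69, 2.69]. Speed limits (rad/s): [2.57, 2.57, 3.14, 3.14, 3.14, 3.14, 3.14].

## Interface

Orientations are given as a rotation vector (axis times angle).
In Python, from bench import get_state, eyes, job gives the robot as it stands. The module is installed in compiled form; this text tells all that it offers.
- The arm moves only by the shell command python3 -m jog 'ROWS' [FORCE]. ROWS is JSON, a list that holds one entry, the list of rows, each a list of 5 numbers: the opening, from 0 (shut) to 1 (fully open), then the shift along the tool's x, y, z in units of 40 mm (1.0 is 40 mm), then the turn about the tool's z in units of 5 degrees (1.0 is 5 degrees). In form: [[[jaw, dx, dy, dz, turn], ...]]. A call has 1 to 10 rows; each row shifts and turns the commanded pose from where the row before left it, along the tool's axes as they then stand; what a row does not reach is not made up. A row lasts 1/8 s, in which the tool goes at most 62.5 mm and 10.7 degrees, less where a joint would pass 70% of its speed; a pose out of reach is approached as far as the arm can. A call is refused whole if a number of a shift passes 1 or a number of a turn 1, either way. A call with a gripper value outside its range is refused whole. The fingers move at their own pace and stop on an object; FORCE is the grip in N (left out, the last holds). Time passes only in rows, so rows that do not move let the fingers close. It gives the time, the measured TCP pose, the force and the opening at its end, in the units of the state.
- get_state(): the state, without advancing time (a new reading comes with each control period).
- eyes.get_image(name): name is "side" or "top" or "wrist"; returns (picture, depth): 480x640x3 uint8, red, green, blue; 480x640 float32, m along the optical axis (not along the pixel's ray), 0 where there is no reading.
- eyes.camera_params(name): a dict with "camera_matrix" (3x3 intrinsics, pixels), "pose" (4x4, takes a point from camera to world coordinates); the wrist camera has in their place "mount" (4x4, takes a point from camera to tool coordinates, whose origin is the TCP and whose axes are the flange's). Camera axes: x right, y down, z forward; pixel columns grow to the right and rows downward; lengths in m; the calibration is good to about 2 mm. A picture is of the moment at which its call begins: read the wrist's pose just before it. camera_params takes no time and is no camera call.
- job.close_job(): hands the job in, once; it reports no verdict.
The state is a dict: "time": time; "joint_positions": joint angles; "qd": joint speeds; "joint_torque": joint torques, N m; "position": TCP position; "tool_rot": TCP orientation; "ft_force": force on the tool from outside, world axes, zero at the start; "torque": the same for the moment, N m; "grip_width": opening from 0.0 (shut) to 1.0 (fully open).
Only numpy, scipy, OpenCV 4.12 (cv2) and the standard library are available. Lean on these libraries where they do the work, as an engineer would, in place of code of your own. Each camera call takes 0.05 s, during which the arm holds its last target. There are 200 camera calls.

## Working session

There is one attempt and no reset: what is moved stays moved. The work goes in short steps, Python scripts to look and compute and a shell command to move; the robot and the scene stay as the last step left them, time stands still between calls to the robot, and variables do not carry over. Pictures are saved under pics/ and viewed, about 8 in all and at most 12, crops included, and the job is handed in when it is done.

```bash
mkdir -p pics; cat > h.py <<'E'
import numpy as np, cv2
from bench import get_state, eyes, job
from scipy.spatial.transform import Rotation as R
def cam(n):
    s=get_state(); im,d=eyes.get_image(n); p=eyes.camera_params(n); K=np.array(p["camera_matrix"])
    if n=="wrist":
        T=np.eye(4);T[:3,:3]=R.from_rotvec(s["tool_rot"]).as_matrix();T[:3,3]=s["position"];P=T@np.array(p["mount"])
    else: P=np.array(p["pose"])
    v,u=np.mgrid[:480,:640]
    c=np.stack([(u-K[0,2])/K[0,0]*d,(v-K[1,2])/K[1,1]*d,d],-1)
    W=c@P[:3,:3].T+P[:3,3]; W[d==0]=np.nan
    return im,d,W,K,P
def save(n,im): cv2.imwrite("pics/"+n,im[:,:,::-1])
E
python3 - <<'E'
from h import *
s=get_state();print(s["time"],s["position"],s["tool_rot"],s["grip_width"])
print(R.from_rotvec(s["tool_rot"]).as_matrix().round(3))
for n in("top","side"):
    im,d,W,K,P=cam(n);save(n+"0.png",im);np.savez("/tmp/"+n,im=im,W=W)
    print(n,P.round(3).tolist(),K[0,0])
E
```

```text
0.0 [ 0.24433022 -0.60171405  0.22146773] [-3.08150393e+00 -6.01911542e-01  7.35328386e-04] 0.9983012840709347
[[ 0.926  0.376 -0.001]
 [ 0.376 -0.926  0.002]
 [-0.    -0.002 -1.   ]]
top [[-0.018, -0.974, 0.225, 0.282], [-1.0, 0.018, -0.003, 0.005], [-0.001, -0.225, -0.974, 1.347], [0.0, 0.0, 0.0, 1.0]] 594.5660737109209
side [[-1.0, 0.002, 0.026, 0.541], [-0.021, 0.535, -0.845, 0.835], [-0.015, -0.845, -0.535, 0.586], [0.0, 0.0, 0.0, 1.0]] 462.1751632126187
```

View pics/top0.png

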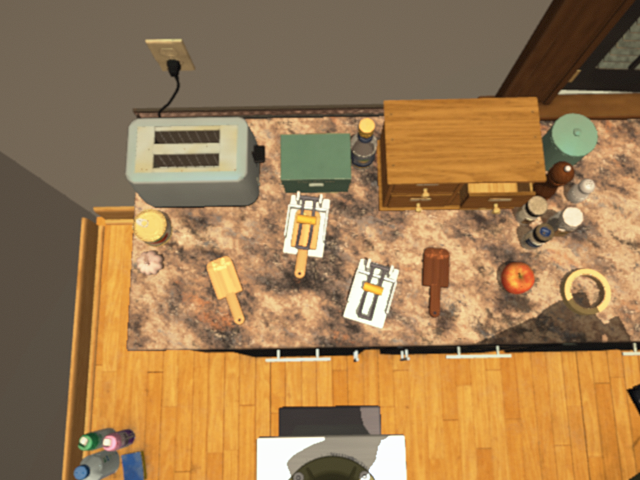

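View pics/side0.png

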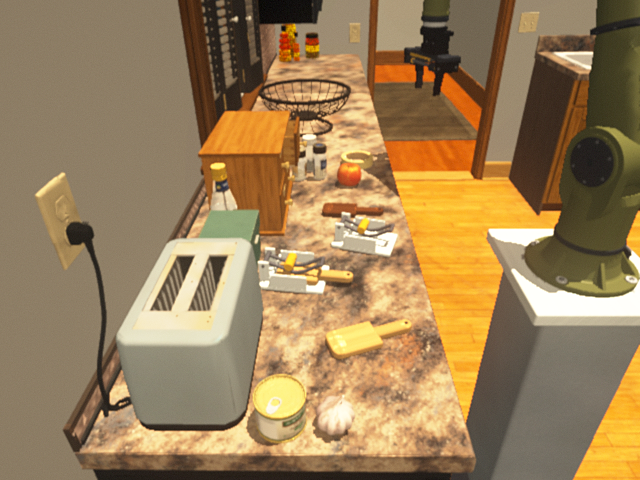

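The top view shows the light paddle at about (226,290), its handle running to (239,320). The target holder with its stored paddle is at (305,230), handle towards (300,275). An empty look-alike is at (370,293), and the dark paddle is at (436,280).

```bash
python3 - <<'E'
from h import *
z=np.load("/tmp/top.npz");im,W=z["im"],z["W"]
def comp(x0,y0,x1,y1,lo,hi,name,m2=None):
    m=np.zeros((480,640),bool);m[y0:y1,x0:x1]=1
    with np.errstate(invalid='ignore'): m&=(W[...,2]>lo)&(W[...,2]<hi)
    if m2 is not None:m&=m2
    p=W[m][:,:2].astype(np.float32);r=cv2.minAreaRect(p*1000)
    c=p.mean(0);_,_,V=np.linalg.svd(p-c,full_matrices=False)
    q=(p-c)@V[0]
    print(name,m.sum(),"rect",r,"mean",c,"axis",V[0],np.degrees(np.arctan2(V[0,1],V[0,0])),"ext",q.min(),q.max(),"z",np.nanmedian(W[m][:,2]))
hsv=cv2.cvtColor(im,cv2.COLOR_RGB2HSV)
comp(200,250,250,328,.007,.03,"board")
comp(200,250,250,328,-.02,.05,"boardcol",(hsv[...,1]>130)&(hsv[...,2]>150))
white=(hsv[...,1]<50)&(hsv[...,2]>150)
comp(275,193,335,260,-.02,.06,"holderwhite",white)
comp(275,240,335,285,.012,.04,"handle stored")
comp(340,255,400,330,-.02,.06,"holder2",white)
print("surface",np.nanmedian(W[300:340,150:200,2]))
save("crop1.png",cv2.resize(np.hstack([im[180:340,195:345]]),None,fx=3.7,fy=3.7,interpolation=cv2.INTER_CUBIC))
E
```

```text
board 1381 rect ((479.8869934082031, 232.73440551757812), (108.36019134521484, 171.2187957763672), 86.96672058105469) mean [0.48287895 0.22864139] axis [-0.9381135  -0.34632787] -159.73712 ext -0.07493892 0.10144657 z 0.014357386659942462
boardcol 1543 rect ((469.57037353515625, 237.8128204345703), (104.2878189086914, 162.86326599121094), 88.15181732177734) mean [0.46480995 0.23138505] axis [-0.99512947 -0.0985763 ] -174.34279 ext -0.08692044 0.07578549 z 0.013200520029579721
holderwhite 1052 rect ((618.1741333007812, 45.848262786865234), (92.38192749023438, 138.55447387695312), 81.98892211914062) mean [0.6179813  0.04584128] axis [-0.98570293  0.16849254] 170.29982 ext -0.07047191 0.069834724 z 0.012226652556077355
handle stored 531 rect ((538.255126953125, 55.2391242980957), (91.51644897460938, 87.11722564697266), 87.3323974609375) mean [0.5455581  0.05496298] axis [-0.9407576   0.33907986] 160.17917 ext -0.046716087 0.05175773 z 0.023733554962346082
holder2 1865 rect ((460.3661193847656, -100.4186019897461), (96.1253433227539, 143.44065856933594), 71.45576477050781) mean [ 0.45276272 -0.09699751] axis [-0.9489325   0.31547904] 161.61026 ext -0.08008077 0.063496925 z 0.011496070260553326
surface 0.00043078883116143274
```

View pics/crop1.png

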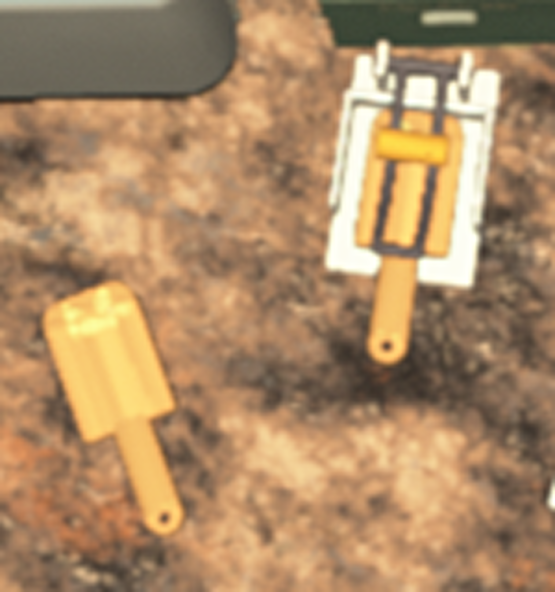

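```bash
cat >> h.py <<'E'
def boardpose(im,W,box,lo,hi,seed=None):
    x0,y0,x1,y1=box; hsv=cv2.cvtColor(im,cv2.COLOR_RGB2HSV)
    m=np.zeros((480,640),np.uint8)
    with np.errstate(invalid='ignore'): g=(W[...,2]>lo)&(W[...,2]<hi)&(hsv[...,0]>8)&(hsv[...,0]<35)&(hsv[...,1]>60)&(hsv[...,2]>90)
    m[y0:y1,x0:x1]=g[y0:y1,x0:x1]
    n,L,S,_=cv2.connectedComponentsWithStats(m,connectivity=4)
    l=L[seed[1],seed[0]] if seed else 1+S[1:,4].argmax()
    p=W[L==l][:,:2].astype(np.float32)
    return p,cv2.minAreaRect(p*1000)
E
python3 - <<'E'
from h import *
z=np.load("/tmp/top.npz");im,W=z["im"],z["W"]
p,r=boardpose(im,W,(200,250,250,328),.008,.03);print(len(p),r)
c,s,a=r
a=np.radians(a if s[0]>s[1] else a+90); 
if np.cos(a)<0:a+=np.pi
u=np.array([np.cos(a),np.sin(a)]);q=p-np.array(c)/1000;t=q@u;w=q@np.array([-u[1],u[0]])
print("yaw",np.degrees(a),"t",t.min(),t.max())
for k in np.arange(-.08,.085,.02):
    i=abs(t-k)<.01;print(k.round(2),i.sum(),w[i].min().round(4),w[i].max().round(4))
for nm,(x,y) in dict(hole=(239.6,320),mid=(225,300),front=(219,261)).items(): print(nm,W[int(y),int(x)])
p,r=boardpose(im,W,(275,193,335,285),.018,.03,(301,265));print("stored",len(p),r)
E
```

```text
1343 ((469.62200927734375, 223.6073455810547), (159.86685180664062, 60.73344421386719), 21.091360092163086)
yaw 21.091360092163086 t -0.07993346732668233 0.07993339861960315
-0.08 39 -0.0095 0.0101
-0.06 97 -0.0115 0.0126
-0.04 96 -0.0118 0.0121
-0.02 98 -0.0273 0.0208
0.0 240 -0.0301 0.0296
0.02 229 -0.0304 0.0304
0.04 228 -0.0301 0.0297
0.06 227 -0.0304 0.0296
0.08 89 -0.028 0.0276
hole [0.40216112 0.19774797 0.01603418]
mid [0.44861495 0.23154611 0.00581003]
front [0.53639289 0.245113   0.01700099]
stored 284 ((527.19091796875, 60.42784118652344), (24.2364559173584, 64.64356231689453), 81.14839935302734)
```

```bash
python3 -m jog '[[[0.7,1,-1,0,0],[0.7,1,-1,0,0],[0.7,1,-1,0,0],[0.7,1,-1,0,0],[0.7,1,-1,0,0],[0.7,1,-1,0,0],[0.7,1,-1,0,0],[0.7,1,-1,0,0],[0.7,1,-1,0,0],[0.7,1,-1,0,0]]]' 30; python3 -m jog '[[[0.7,1,-1,0,0],[0.7,0.1,-1,0,0],[0.7,0.1,-1,0,0],[0.7,0.1,-1,0,0],[0.7,0.1,-1,0,0],[0.7,0.1,-1,0.5,0.2],[0.7,0,-1,0.5,0],[0.7,0,0,0,0]]]'
```

```text
time: 1.35
position: [0.4648, -0.0794, 0.2224]
tool_rot: [3.083, 0.602, -0.0]
ft_force: [1.1, -0.3, 0.7]
grip_width: 0.698
time: 2.35
position: [0.4127, 0.2038, 0.1811]
tool_rot: [-3.086, -0.585, 0.005]
ft_force: [0.4, -0.4, -0.1]
grip_width: 0.695
```

```bash
python3 - <<'E'
from h import *
im,d,W,K,P=cam("wrist");save("w1.png",im)
s=get_state();print(s["position"],R.from_rotvec(s["tool_rot"]).as_matrix().round(3).tolist())
p,r=boardpose(im,W,(0,0,640,480),.008,.03);print(len(p),r)
np.savez("/tmp/w1",im=im,W=W)
E
```

```text
[0.41432935 0.20191991 0.18182752] [[0.932, 0.363, -0.001], [0.363, -0.932, -0.001], [-0.002, 0.0, -1.0]]
12750 ((468.1054382324219, 223.07052612304688), (159.07955932617188, 60.27309036254883), 20.56421661376953)
```

View pics/w1.png

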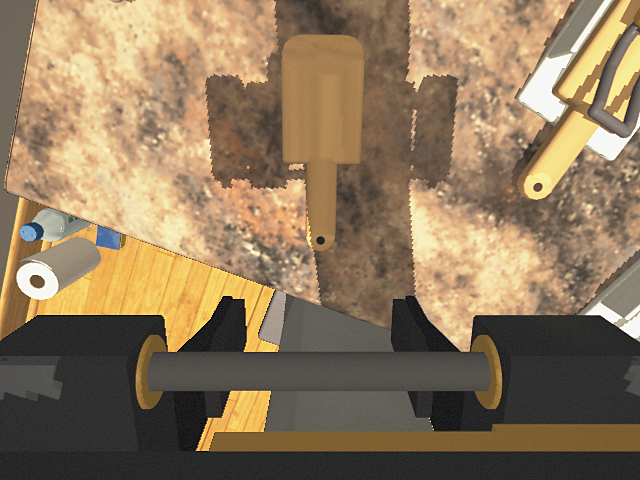

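The wrist view has the board centred under the tool, with its handle at about (320,200) between the open fingers. The wrist measurement agrees with the top view to 2 mm, so I'm descending.

```bash
python3 -m jog '[[[0.7,-0.03,0,1,0.1],[0.7,0,0,1,0],[0.7,0,0,1,0],[0.7,0,0,0.75,0],[0.7,0,0,0.4,0],[0.7,0,0,0.28,0],[0.7,0,0,0,0]]]' 30; python3 -c "
from h import *
print(*[get_state()['position'].round(4) for _ in range(3)])"
```

```text
time: 3.28
position: [0.4146, 0.2004, 0.0053]
tool_rot: [3.091, 0.561, -0.0]
ft_force: [0.1, 0.5, 0.1]
grip_width: 0.702
[0.4146 0.2004 0.0053] [0.4146 0.2004 0.0053] [0.4146 0.2004 0.0053]
```

```bash
python3 -m jog '[[[0.7,0,0,0.03,0],[0.2,0,0,0,0],[0,0,0,0,0],[0,0,0,0,0],[0,0,0,0,0],[0,0,0,0,0],[0,0,0,0,0]]]' 35;  python3 -m jog '[[[0,0,0,-0.5,0],[0,0,0,-1,0],[0,0,0,-0.9,0],[0,0,0,0,0]]]'; python3 - <<'E'
from h import *
im,d,W,K,P=cam("wrist")
s=get_state();print(s["position"],s["tool_rot"],s["grip_width"],s["torque"])
p,r=boardpose(im,W,(150,0,480,480),.06,.15);print(len(p),r)
z=W[...,2];m=(z>.06)&(z<.15);m[:,:150]=0;m[:,480:]=0;m[260:]=0
A=W[m];c=A.mean(0);_,_,V=np.linalg.svd(A-c,full_matrices=False);print(c,"normal",V[2])
save("w2.png",im)
E
```

```text
time: 4.15
position: [0.4144, 0.2008, 0.0042]
tool_rot: [-3.091, -0.562, -0.0]
ft_force: [-0.4, -0.2, 1.6]
grip_width: 0.273
time: 4.65
position: [0.4163, 0.2012, 0.1023]
tool_rot: [3.09, 0.561, 0.008]
ft_force: [0.6, -0.8, -1.4]
grip_width: 0.27
[0.41493106 0.20044958 0.10057557] [3.08994287e+00 5.60874459e-01 2.77658403e-03] 0.26994067807105393 [-0.02521138  0.12516242 -0.03186085]
44722 ((466.2316589355469, 220.22215270996094), (127.65674591064453, 60.481300354003906), 21.409421920776367)
[0.49191789 0.23041501 0.11211204] normal [0.00158305 0.00363276 0.99999215]
```

View pics/w2.png

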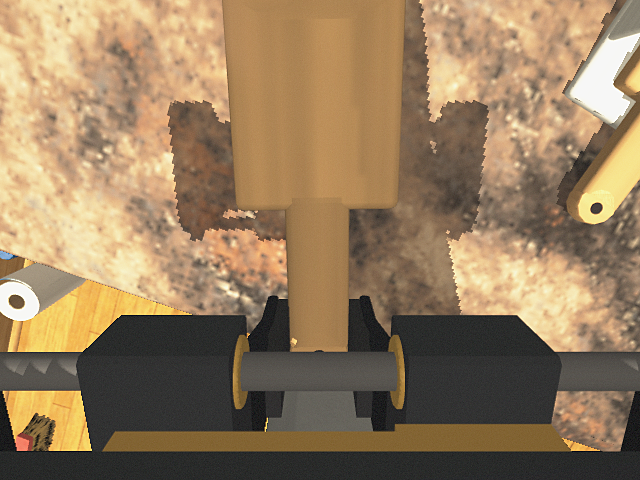

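The grip is good: the board is level and straight, with its handle centred at (320,270). Next I turn it to the holder's heading and move in front of it at this height, which also tests the short reach.

```bash
python3 -m jog '[[[0,0,0,0,1],[0,0,0,0,1],[0,0,0,0,1],[0,0,0,0,1],[0,0,0,0,1],[0,0,0,0,0.85],[0,0.1,1,0,0],[0,0.1,1,0,0],[0,0.1,1,0,0],[0,0,0,0,0]]]'; python3 - <<'E'
from h import *
im,d,W,K,P=cam("top")
s=get_state();M=R.from_rotvec(s["tool_rot"]).as_matrix();print(s["time"],s["position"],s["joint_positions"].round(3),M.round(3).tolist())
im2,d2,W2,_,_=cam("wrist")
np.savez("/tmp/t2",im=im,W=W);np.savez("/tmp/w3",im=im2,W=W2)
a=cv2.resize(im[180:310,230:350],None,fx=3.7,fy=3.7,interpolation=cv2.INTER_CUBIC)
b=cv2.resize(im2,None,fx=.55,fy=.55);c=np.zeros((a.shape[0],a.shape[1]+b.shape[1],3),np.uint8);c[:,:a.shape[1]]=a;c[:b.shape[0],a.shape[1]:]=b
save("t2.png",c);print(c.shape)
E
```

```text
time: 5.95
position: [0.4064, 0.0767, 0.0981]
tool_rot: [3.13, -0.246, -0.006]
ft_force: [-0.1, 0.2, -1.0]
grip_width: 0.27
6.0 [0.40682111 0.07884853 0.09850401] [ 0.564 -0.066 -0.784  2.126 -0.054  1.066 -1.919] [[0.988, -0.154, -0.003], [-0.154, -0.988, -0.0], [-0.003, 0.001, -1.0]]
(481, 796, 3)
```

View pics/t2.png

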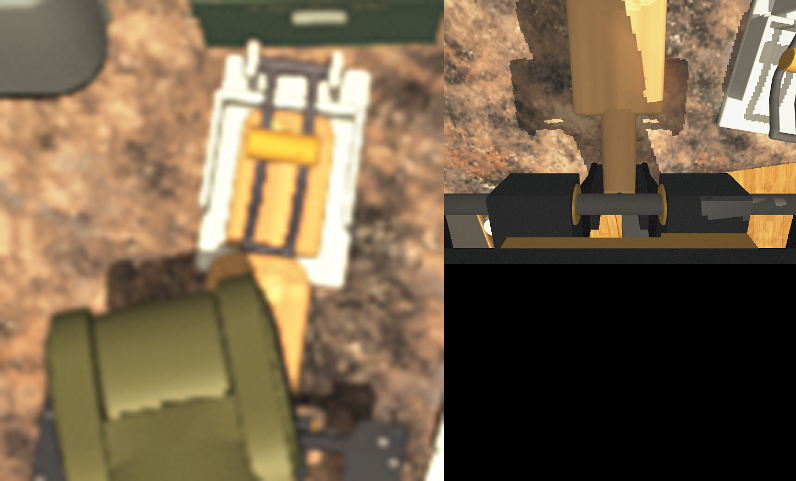

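```bash
python3 - <<'E'
from h import *
def show(n,p,r):
    print(n,len(p),np.round(r[0],1),np.round(r[1],1),round(r[2],2))
z=np.load("/tmp/t2.npz");im,W=z["im"],z["W"]
p,r=boardpose(im,W,(270,240,320,300),.1,.13);show("held top",p,r)
# frontmost point and right edge
print(p.max(0),)
z2=np.load("/tmp/w3.npz");p,r=boardpose(z2["im"],z2["W"],(150,0,480,200),.1,.13);show("held wrist",p,r)
hsv=cv2.cvtColor(im,cv2.COLOR_RGB2HSV)
m=np.zeros((480,640),bool);m[180:262,275:340]=1
white=(hsv[...,1]<50)&(hsv[...,2]>150)&m
h=np.radians(-8.6);u=np.array([np.cos(h),np.sin(h)]);v=np.array([-u[1],u[0]]);o=np.array([.5795,.0518])
def lim(n,m):
    A=W[m];q=A[:,:2]-o;x=q@u;y=q@v;print(n,m.sum(),"x",np.percentile(x,[1,99]).round(4),"y",np.percentile(y,[1,99]).round(4))
    return x,y,A[:,2]
with np.errstate(invalid='ignore'):
  t0=np.load("/tmp/top.npz");W=t0["W"];im=t0["im"];hsv=cv2.cvtColor(im,cv2.COLOR_RGB2HSV)
  white=(hsv[...,1]<50)&(hsv[...,2]>150)&m
  lim("base",white&(W[...,2]<.014)); 
  lim("walls",white&(W[...,2]>.035)&(W[...,2]<.044))
  wood=(hsv[...,0]>8)&(hsv[...,0]<35)&(hsv[...,1]>60)&(hsv[...,2]>90)&(W[...,2]>.019)&(W[...,2]<.028);wood[:193]=0;wood[285:]=0;wood[:,:275]=0;wood[:,335:]=0
  x,y,zz=lim("wood",wood)
  for a in(-75,-60,-45,-30,-10,0,10,20,40,60):
    i=abs(x*1000-a)<5
    if i.sum():print(a,i.sum(),y[i].min().round(4),y[i].max().round(4),np.median(zz[i]).round(4))
  arm=m&(W[...,2]>.04); lim("arm",arm); print(np.percentile(W[arm][:,2],[50,90,99]))
E
```

```text
held top 355 [514.7  48. ] [88.6 49.1] 39.6
[0.5457156 0.0890474]
held wrist 34575 [490.6  66.6] [60.6 65.2] 81.62
base 667 x [-0.0295  0.1064] y [-0.0451  0.045 ]
walls 119 x [0.0034 0.0852] y [-0.0451  0.0456]
wood 740 x [-0.0832  0.0724] y [-0.0285  0.0288]
-75 42 -0.0113 0.0121 0.0239
-60 38 -0.0114 0.0116 0.0238
-45 40 -0.0114 0.012 0.0245
-30 41 -0.0115 0.0113 0.0236
-10 59 -0.028 0.028 0.0242
0 64 -0.0288 0.0291 0.0237
10 67 -0.029 0.029 0.025
20 63 -0.0283 0.0292 0.0249
40 43 -0.0279 0.0288 0.0245
60 46 -0.0275 0.0291 0.0251
arm 1078 x [-0.0249  0.1305] y [-0.0615  0.0615]
[0.05392551 0.09486607 0.10727801]
```

The holder origin is (0.5795, 0.0518), yaw -8.6°. The held board is lateral within about 1 mm, its yaw agrees, and its front is about 9 mm before the toe. I'm lowering to slot height.

```bash
python3 -m jog '[[[0,0,0,0.8,0],[0,0,0,0.65,0],[0,0,0,0.25,0],[0,0,0,0,0],[0,0,0,0,0]]]'; python3 - <<'E'
from h import *
im,d,W,K,P=cam("wrist");s=get_state();print(s["position"],s["joint_positions"].round(3))
z=W[...,2];m=(z>.02)&(z<.07);m[:,:260]=0;m[:,380:]=0;m[190:]=0
A=W[m];print(m.sum(),np.median(A[:,2]));c=A.mean(0);V=np.linalg.svd(A-c,full_matrices=False)[2];print(V[2])
im,d,W,K,P=cam("side");save("s2.png",cv2.resize(im[215:315,220:390],None,fx=4,fy=4,interpolation=cv2.INTER_CUBIC))
print(get_state()["position"],get_state()["ft_force"])
E
```

```text
time: 6.68
position: [0.409, 0.0807, 0.0329]
tool_rot: [-3.132, 0.236, -0.002]
ft_force: [0.1, 0.3, -1.2]
grip_width: 0.269
[0.40912439 0.08054313 0.0329924 ] [ 0.543  0.066 -0.809  2.185  0.061  0.91  -2.023]
22713 0.04253790381128675
[-7.98919439e-03  6.94580970e-05 -9.99968083e-01]
[0.40909454 0.08041161 0.03299487] [ 0.03010335 -0.87458899 -1.01655431]
```

View pics/s2.png

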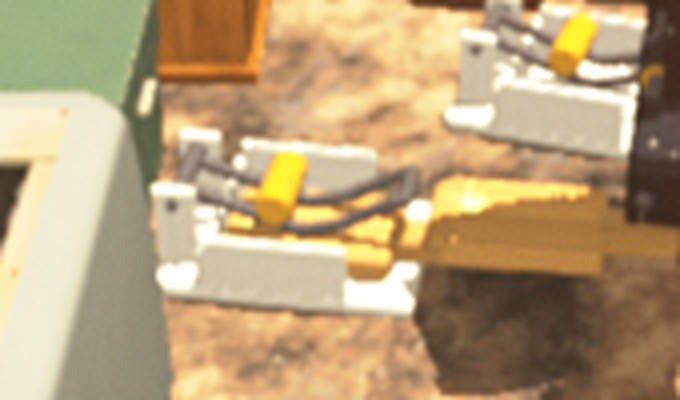

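The board is level with its top at 42.5 mm, below the toe (47 mm). The side view shows its front just ahead of the toe loop at (405,185) and above the stored handle. I'll nudge it 2 mm right and 1.5 mm down, then slide in.

```bash
python3 -m jog '[[[0,0,0.05,0.04,0],[0,0.15,0,0,0],[0,0.15,0,0,0],[0,0.15,0,0,0],[0,0.15,0,0,0],[0,0.15,0,0,0],[0,0.15,0,0,0],[0,0,0,0,0]]]'; python3 - <<'E'
from h import *
im,d,W,K,P=cam("side");save("s3.png",cv2.resize(im[215:315,220:390],None,fx=4,fy=4,interpolation=cv2.INTER_CUBIC))
s=get_state();print(s["position"],s["ft_force"],s["torque"])
E
```

```text
time: 7.78
position: [0.4439, 0.0728, 0.0304]
tool_rot: [-3.132, 0.237, 0.0]
ft_force: [-0.3, 0.2, -2.1]
grip_width: 0.269
[0.4436591  0.07286845 0.03042125] [-0.28402578  0.11939886 -2.31153546] [ 0.06607574  0.28011213 -0.01496686]
```

View pics/s3.png

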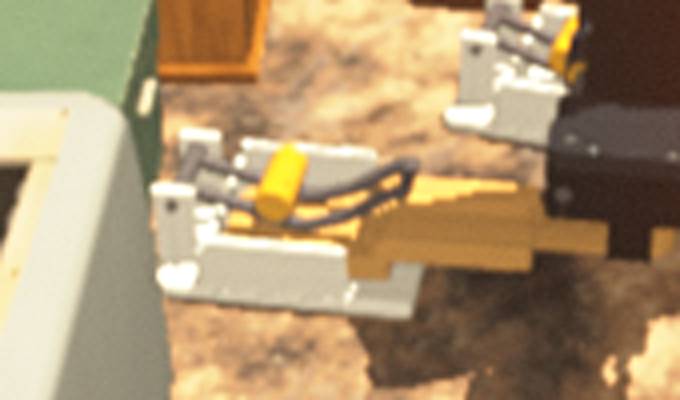

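The blade is under the toe and the arm is rising at low force. I'll keep sliding.

```bash
python3 -m jog '[[[0,0.2,0.005,0,0],[0,0.2,0,0,0],[0,0.2,0,0,0],[0,0.2,0,0,0],[0,0.2,0,0,0],[0,0.2,0,0,0],[0,0.2,0,0,0],[0,0.15,0,0,0],[0,0,0,0,0]]]'; python3 - <<'E'
from h import *
def f():
    s=get_state();q=s["position"][:2]-[.5795,.0518];h=np.radians(-8.6)
    print("holder xy",q@[np.cos(h),np.sin(h)],q@[-np.sin(h),np.cos(h)],s["position"][2],s["ft_force"],s["torque"])
im,d,W,K,P=cam("side");f();im2,d2,W2,_,_=cam("wrist")
a=cv2.resize(im[215:315,220:390],None,fx=2.3,fy=3,interpolation=cv2.INTER_CUBIC);b=cv2.resize(im2[:300],None,fx=.625,fy=1)
save("s4.png",np.hstack([a,b]))
np.savez("/tmp/w4",im=im2,W=W2)
E
```

```text
time: 8.95
position: [0.5057, 0.0633, 0.0307]
tool_rot: [-3.132, 0.237, -0.002]
ft_force: [-0.6, -0.9, -2.6]
grip_width: 0.266
holder xy -0.07508662173872244 0.00032751722443077956 0.03063513768060426 [ 0.52433487  0.79082956 -3.06321956] [0.06262452 0.12911097 0.02781185]
```

View pics/s4.png

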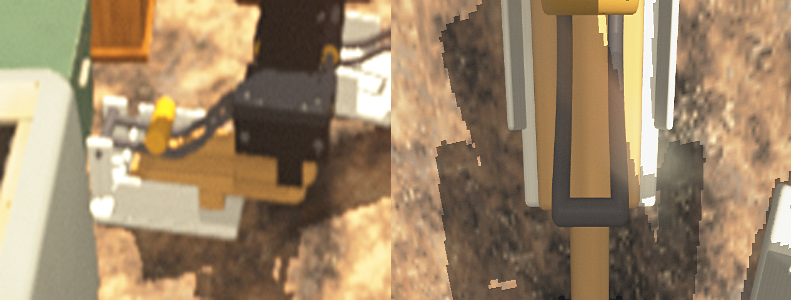

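The new blade is centred between the walls under the loop, its shoulder hidden near the toe bar at (590,212) in the wrist half. I'll measure the shoulder position.

```bash
cat >> h.py <<'E'
def blade(im,W):
    h=np.radians(-8.6);q=W[...,:2]-np.array([.5795,.0518]);x=q@[np.cos(h),np.sin(h)];y=q@[-np.sin(h),np.cos(h)];z=W[...,2]
    hs=cv2.cvtColor(im,cv2.COLOR_RGB2HSV);wood=(hs[...,0]>8)&(hs[...,0]<35)&(hs[...,1]>60)
    for lo,hi in((.032,.046),(.019,.029)):
        with np.errstate(invalid='ignore'): m=wood&(z>lo)&(z<hi)&(x>-.14)&(x<.09)&(abs(y)<.035)
        b=m&(abs(y)>.016)&(abs(y)<.027)
        print(lo,m.sum(),"blade x",np.percentile(x[b],[.5,99.5]).round(4) if b.any() else None,"L/R min",[np.percentile(x[b&(k*y>0)],1).round(4) if (b&(k*y>0)).any() else None for k in(1,-1)],"x",np.percentile(x[m],[.5,99.5]).round(4) if m.any() else 0,"y",np.percentile(y[m],[.5,99.5]).round(4) if m.any() else 0,"z",np.median(z[m]) if m.any() else 0)
E
python3 - <<'E'
from h import *
z=np.load("/tmp/w4.npz");blade(z["im"],z["W"])
E
```

```text
0.032 30367 blade x [-0.0258  0.0408] L/R min [np.float64(-0.0253), np.float64(-0.0247)] x [-0.0831  0.0403] y [-0.0285  0.0304] z 0.03957073958905569
0.019 0 blade x None L/R min [None, None] x 0 y 0 z 0
```

```bash
python3 -m jog '[[[0,0.1,0,0,0],[0,0.08,0,0,0],[0,0.06,0,0.03,0],[0,0,0,0,0],[0,0,0,0,0]]]'; python3 - <<'E'
from h import *
im,d,W,K,P=cam("wrist");blade(im,W)
E
```

```text
time: 9.68
position: [0.5148, 0.0619, 0.0295]
tool_rot: [-3.133, 0.237, -0.002]
ft_force: [1.6, -0.1, -2.1]
grip_width: 0.272
0.032 27389 blade x [-0.0166  0.0485] L/R min [np.float64(-0.0162), np.float64(-0.0155)] x [-0.0736  0.0494] y [-0.0287  0.0303] z 0.03907491179959621
0.019 0 blade x None L/R min [None, None] x 0 y 0 z 0
```

The shoulder is at -16 mm, exactly as planned. I'll release gently and retreat upward and back.

```bash
python3 -m jog '[[[0.4,0,0,0,0],[0.55,0,0,0,0],[0.55,0,0,0,0],[0.55,0,0,-0.2,0],[0.55,0,0,-0.6,0],[0.55,-0.3,0,-1,0],[0.55,-0.3,0,-1,0],[0.55,-0.3,0,-0.8,0],[0.55,0,0,0,0]]]'; python3 - <<'E'
from h import *
im2,d2,W2,_,_=cam("wrist");blade(im2,W2)
im,d,W,K,P=cam("top");blade(im,W)
im3=cam("side")[0]
a=cv2.resize(im3[215:315,220:390],None,fx=2.3,fy=3,interpolation=cv2.INTER_CUBIC);b=cv2.resize(im2,None,fx=.625,fy=.625)
save("f1.png",np.hstack([a,b]))
E
```

```text
time: 10.85
position: [0.4801, 0.0679, 0.1764]
tool_rot: [3.131, -0.236, 0.01]
ft_force: [-0.7, 0.6, -0.1]
grip_width: 0.553
0.032 9160 blade x [-0.017   0.0526] L/R min [np.float64(-0.017), np.float64(-0.0164)] x [-0.0842  0.0521] y [-0.0288  0.0303] z 0.03835917633043545
0.019 10 blade x [-0.0174 -0.0174] L/R min [None, np.float64(-0.0174)] x [-0.0174 -0.0168] y [-0.0286 -0.0216] z 0.021381041497911535
0.032 110 blade x [0.0084 0.0711] L/R min [None, np.float64(0.0098)] x [0.0035 0.0715] y [-0.0281 -0.004 ] z 0.03807408659559319
0.019 21 blade x [0.0741 0.0762] L/R min [None, np.float64(0.0741)] x [-0.0068  0.0761] y [-0.0293 -0.0206] z 0.023863603784817444
```

View pics/f1.png

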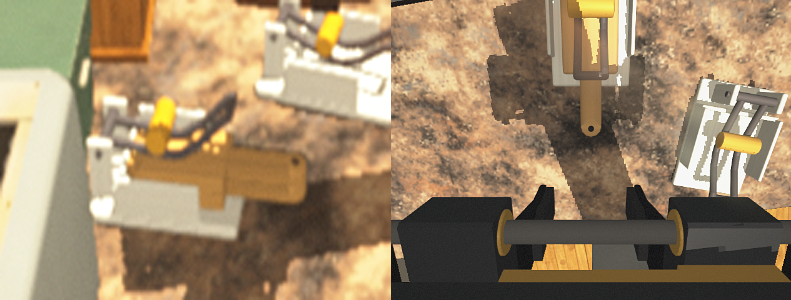

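Both paddles are stacked flat and even under the arm, and the gripper is well clear, so I'm handing in.

```bash
python3 -c "
from h import *
print(job.close_job())"
```

```text
the job is handed in; nothing more can be done
None
```

The light paddle is in the left-most holder, blade first and flat on top of the stored paddle, with the weighted arm resting on both. I gripped it by the handle, slid it in under the toe, let go and lifted clear. I handed the job in at about 11 s of the 42 s allowed.

- **Fit:** After release the new blade's rear edge was at holder x of about -16.5 mm, where an even stack would be -16 mm. It was centred to about 1 mm.
- **Flat and held down:** Its top was at about 38 mm, and the side and wrist views showed the arm down on the stack.
- **Forces:** The wrist force readings I took during the insertion never went above about 3 N.
- **Dark paddle:** I did not touch it; I took no separate picture to confirm it had not moved.
- **Disagreements:** The wrist and top measurements differed by no more than about 2 mm. In the last top view the robot hid most of the stack, so the rear-edge position comes from the wrist camera alone. The stored paddle is almost hidden beneath, so I only have a partial check that it stayed put: a front edge at about 75 mm, against 74 mm expected.

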